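# Zero the pin profile gauge and lock it

### The job

The pin profile gauge still shows the outline of the last stone core. Run along its row of pins with closed fingertips, lightly pressing down every pin until its head sits on the bar, and only then push the red lock lever round until it stops in line with the bar. Do not grip or lift anything, leave the gauge about where it stands, and do not disturb the other things on the bench.

Things in the scene. Friction and masses are not known exactly. Their poses are not given: they have to be found in the camera images.
- gauge: pin profile gauge, loose on rubber feet, 1.1 kg: grey base plate 90 (x) x 250 (y) mm; two posts at y = +-104 mm carry a guide bar 20 mm thick, its top 90 mm above the bench. 12 upright steel pins in a row along y at x = 0, 12 mm apart, pin 1 at y = +66 mm, pin 12 at y = -66 mm. Origin: centre of the underside on the bench, z up, -x towards the robot. A sideways push above about 5 N slides it
- pin_row_middle (a point): point on the top face of the guide bar, midway between pins 6 and 7 (gauge frame 0, 0, 90 mm). A tall fixed press stands behind and left of the gauge (its lower body from x = 0.50 m, y = 0.01 to 0.47 m, 0.24 m high; columns to 0.64 m): come round in front of it
- pin_1 (a joint): pin 1: how far its head stands above the bar, m; 0 = head seated on the bar, at most 0.035. Pins slide upright with about 1.4 N friction each and stay where left. Head domed, 10 mm across, 8 mm high: its top is 98 mm above the bench when seated; stem 4 mm; at y = +66 mm in the gauge frame
- pin_2 (a joint): pin 2: how far its head stands above the bar, m; as pin 1; at y = +54 mm in the gauge frame
- pin_3 (a joint): pin 3: how far its head stands above the bar, m; as pin 1; at y = +42 mm in the gauge frame
- pin_4 (a joint): pin 4: how far its head stands above the bar, m; as pin 1; at y = +30 mm in the gauge frame
- pin_5 (a joint): pin 5: how far its head stands above the bar, m; as pin 1; at y = +18 mm in the gauge frame
- pin_6 (a joint): pin 6: how far its head stands above the bar, m; as pin 1; at y = +6 mm in the gauge frame
- pin_7 (a joint): pin 7: how far its head stands above the bar, m; as pin 1; at y = -6 mm in the gauge frame
- pin_8 (a joint): pin 8: how far its head stands above the bar, m; as pin 1; at y = -18 mm in the gauge frame
- pin_9 (a joint): pin 9: how far its head stands above the bar, m; as pin 1; at y = -30 mm in the gauge frame
- pin_10 (a joint): pin 10: how far its head stands above the bar, m; as pin 1; at y = -42 mm in the gauge frame
- pin_11 (a joint): pin 11: how far its head stands above the bar, m; as pin 1; at y = -54 mm in the gauge frame
- pin_12 (a joint): pin 12: how far its head stands above the bar, m; as pin 1; at y = -66 mm in the gauge frame
- lock_lever (a joint): angle of the red lock lever, rad. 0 = pointing to the gauge's -x (out towards the robot, open); grows anticlockwise seen from above to the stop at 1.571 = pointing to the gauge's -y, outward in line with the bar (locked). It stays where it is left; about 1.2 N at the knob moves it
- lever_knob (a point): centre of the top of the lever's round end knob, 13 mm across, 45 mm from the pivot; the knob spans from 97.5 to 115.5 mm above the bench, the 9 mm wide arm from 97.5 to 105.5 mm
- lever_pivot (a point): the lever's upright hinge axis, on top of the gauge's right-hand (-y) post, 104 mm from the row's middle and 96 mm above the bench
- stone_core: grey drilled stone core, a 50 mm cylinder 53 mm high standing behind the gauge (the specimen just profiled); origin at the centre of its underside
- mortar_cube: grey mortar test cube, 50 mm, behind the gauge; origin at the centre of its underside
- flat_brush: flat brush with orange handle, 231x62x15 mm, lying to the left of the gauge; origin at the centre of its underside
- sample_tin: round lidded aluminium tin, 59 mm across, 38 mm high, left of the gauge; origin at the centre of its underside
- marker_pen: black marker pen, 133x13x15 mm, lying left of the gauge; origin at the centre of its underside

How it is judged:
On the way, in this order (a step that is already met when the one before it is completed fails the run):
1. every pin is down, its head within 2 mm of the bar, the lock lever not yet locked (value of joint each of pin_1, pin_2, pin_3, pin_4, pin_5, pin_6, pin_7, pin_8, pin_9, pin_10, pin_11, pin_12 below 0.002 m), for 0.2 s.
2. the lock lever is swung to its stop with all pins still down (all of step 1 and value of joint lock_lever above 1.45 rad), for 0.2 s.
At the end, for the whole second after the job is handed in: all 12 pin heads are within 2 mm of the bar, the lock lever is past 1.45 rad of its 1.571, and the gauge stands flat and still on the bench (all of step 2 and angle between gauge's own z axis and vertical below 0.03 rad and height (world z) of gauge below 0.003 m and linear speed of gauge below 0.01 m/s); the robot touches nothing.
It fails at once if the gauge is lifted (more than 8 mm) or tipped (more than 0.12 rad) (height (world z) of gauge above 0.008 m or angle between gauge's own z axis and vertical above 0.12 rad).
It fails at once if the gauge is shoved more than 40 mm from where it stood (distance of gauge from where it was at the start of the episode above 0.04 m).
It fails at once if the gauge is pressed by the fingers with more than 45 N (contact force between the fingers and gauge above 45 N).
It fails at once if another thing on the bench is moved more than 15 mm (distance of any of stone_core, mortar_cube, flat_brush, sample_tin, marker_pen from where it was at the start of the episode above 0.015 m).
It also fails if it takes over 72 s, if anything falls off the work surface, if the arm or the gripper's body presses on something with over 40 N, if the wrist force passes 120 N, or if a joint passes its speed limit or range.

### The arm

A 6-joint arm with a two-finger parallel gripper is mounted at the origin on a cart in front of the work surface, level with it; the furniture and walls round the work are solid. World frame = base frame: x ahead of the robot, y to its left, z up, the work surface at z = 0. Lengths are in m, angles in rad, forces in N, time in s.
With the tool pointing down it reaches from about 0.225 to 0.875 m from the base axis. Payload 3.4 kg.
Tool frame: the origin (TCP) lies on the centre line of the jaws, within the pads' length; the fingertips stand 19 mm ahead of it and the grasp point (between the pads) is the TCP (nose_length is the distance from the TCP to the fingertips, in m); z points along the fingers, y is the direction in which the jaws open and shut (so a half turn about z gives the same grasp; the last joint's range is limited). The gripper opens to 85 mm and grips with 20 to 120 N. Pads are 22 mm wide; open, the fingers measure 114 mm over their backs; the gripper's body (76 mm by 85 mm) begins 54 mm behind the grasp point. The pads swing forward as they close: fully open they stand 13 mm farther back than shut.
Start: joints at [-1.423, 0.276, 1.505, -0, 1.361, -0.121], TCP at [0.153, -0.554, 0.25] pointing down, gripper open.
Joint ranges: [-2.89, 2.89], [-0.75, 2.08], [0.22, 2.7], [-1.18, 4.32], [0.11, 2.71], [-2.7, 2.7]. Speed limits (rad/s): [2.57, 2.57, 3.14, 3.14, 3.14, 3.14].

### API

Orientations are given as a unit quaternion [w, x, y, z].
In Python, from rig import * gives the robot as it stands.
- The arm moves only by the shell command python3 -m jog 'ROWS' [OPENING] [FORCE]. ROWS is JSON, one flat list of numbers, 6 for each row, row after row: the shift along the tool's x, y, z in mm, then the turn, a rotation vector about the tool's x, y, z in degrees. In form: [tx, ty, tz, wx, wy, wz, tx, ty, tz, wx, wy, wz, ...]. A call has 1 to 10 rows; each row is the pose to reach, as a shift and turn from the pose commanded when the call began, along the tool's axes at that moment; what a row does not reach only later rows make up. A row lasts 1/8 s, in which the tool goes at most 62.5 mm and 10.7 degrees, less where a joint would pass 70% of its speed; a pose out of reach is approached as far as the arm can. A call with a gripper value outside its range is refused whole. OPENING is the closure, from 0 (fully open) to 1 (shut), set as the call begins (- or left out, the last holds). The fingers move at their own pace and stop on an object; FORCE is the grip in N (left out, the last holds). Time passes only in rows, so rows that repeat a pose let the fingers close. It gives the time, the measured TCP pose, the force and the opening at its end, in the units of the state.
- get_state(): the state, without advancing time (a new reading comes with each control period).
- get_image(name): name is "side" or "top" or "wrist"; returns a dict with "frame" (400x640x3 uint8, red, green, blue), "camera_matrix" (3x3 intrinsics, pixels), "k1" (the pictures are not rectified: a ray, as slopes to the right and down, at radius r is drawn at 1 + k1 r^2 times it, then the intrinsics apply), "rvec" (rotation vector, rad) and "tvec" (3), from world to camera coordinates, as OpenCV has them. Camera axes: x right, y down, z forward; pixel columns grow to the right and rows downward; lengths in m; the calibration is good to about 2 mm. A picture is of the moment at which its call begins. There is no depth.
- sign_off(): hands the job in, once; it reports no verdict.
The state is a dict: "clock": time; "qpos": joint angles; "qd": joint speeds; "effort": joint torques, N m; "position": TCP position; "ee_rot": TCP orientation; "contact_force": force on the tool from outside, world axes, zero at the start; "moment": the same for the moment, N m; "width": finger opening in m.
Only numpy, scipy, OpenCV 4.12 (cv2) and the standard library are available. Lean on these libraries where they do the work, as an engineer would, in place of code of your own. Each camera call takes 0.05 s, during which the arm holds its last target.

## Working session

There is one attempt and no reset: what is moved stays moved. The work goes in short steps, Python scripts to look and compute and a shell command to move; the robot and the scene stay as the last step left them, time stands still between calls to the robot, and variables do not carry over. Pictures are saved under pics/ and viewed, and the job is handed in when it is done.

```bash
ls; mkdir -p pics; python3 - <<'E'
from rig import *
import cv2
s=get_state();print(s)
for n in("side","top","wrist"):
    d=get_image(n);cv2.imwrite(f"pics/{n}0.png",d["frame"][:,:,::-1]);print(n,d["camera_matrix"],d["k1"],d["rvec"],d["tvec"])
E
```

```text
pics
{'clock': 0.0, 'qpos': array([-1.42299937e+00,  2.76590082e-01,  1.50616774e+00, -1.84019908e-06,
        1.36069644e+00, -1.21018366e-01]), 'qd': array([ 0.00112199, -0.0015226 ,  0.00058951,  0.0001512 , -0.00042049,
       -0.00054617]), 'effort': array([ 7.71495047e-05, -4.16778839e+01, -2.45804644e+01, -1.54647597e-05,
        1.09538849e-02, -8.30200548e-06]), 'position': array([ 0.15262226, -0.55384538,  0.2494287 ]), 'ee_rot': array([-9.30706680e-04,  9.90980425e-01,  1.34003470e-01, -1.33620186e-05]), 'contact_force': array([0.32645581, 0.13596876, 0.29558599]), 'moment': array([-0.02398792, -0.060958  ,  0.03255357]), 'width': 0.08529219257326855}
side [[457.29692604   0.         325.13124863]
 [  0.         457.29692604 199.59051127]
 [  0.           0.           1.        ]] -0.06572414850030456 [ 0.01407043 -2.95901739  1.0114496 ] [0.53137552 0.02100002 1.26315073]
top [[367.74155804   0.         320.00214064]
 [  0.         367.74155804 193.88814449]
 [  0.           0.           1.        ]] -0.032480064142546915 [ 2.1534441  -2.19838732  0.08151428] [0.08186619 0.55911729 1.23232395]
wrist [[351.62555918   0.         312.09709005]
 [  0.         351.62555918 200.12586553]
 [  0.           0.           1.        ]] -0.04119936714068079 [-2.30410041  1.75554186  0.26311459] [-0.57327052 -0.03739902  0.37966542]
```

View pics/side0.png

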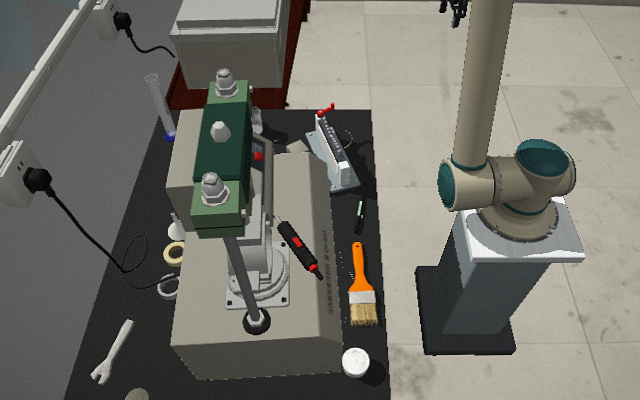

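View pics/top0.png

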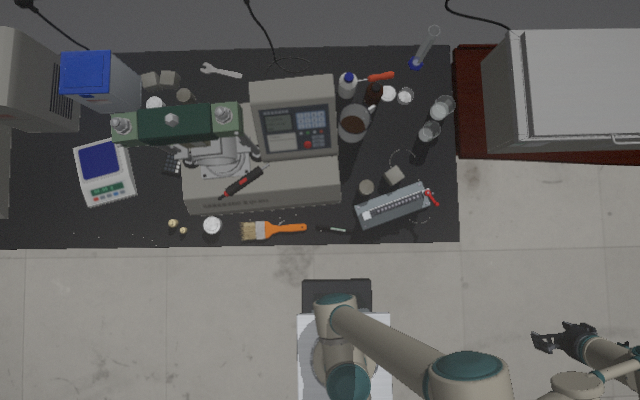

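View pics/wrist0.png

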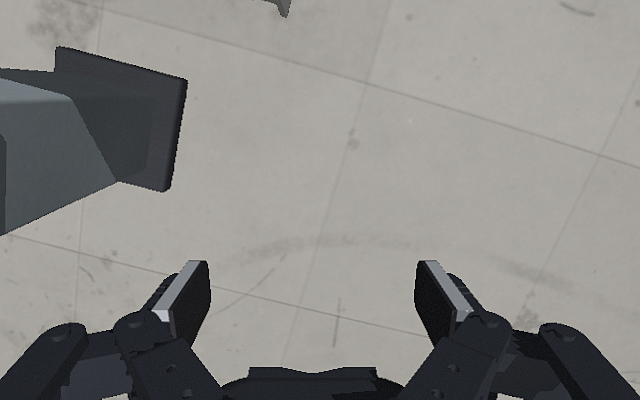

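The top view shows the gauge around (393,205) with the red lever near (430,195). The side view shows it around (333,155). I'll zoom in on both.

```bash
cat > h.py <<'E'
from rig import *
import numpy as np, cv2
def cam(d):
    R=cv2.Rodrigues(np.array(d["rvec"],float))[0];t=np.array(d["tvec"],float).ravel()
    return R,t,np.array(d["camera_matrix"]),np.array([d["k1"],0,0,0.])
def ray(d,uv):
    R,t,K,k=cam(d)
    p=cv2.undistortPoints(np.array([[uv]],float),K,k).ravel()
    return -R.T@t, R.T@np.array([p[0],p[1],1])
def onz(d,uv,z):
    o,v=ray(d,uv);return o+v*(z-o[2])/v[2]
def tri(d1,u1,d2,u2):
    o1,v1=ray(d1,u1);o2,v2=ray(d2,u2)
    s=np.linalg.lstsq(np.c_[v1,-v2],o2-o1,rcond=None)[0]
    a=o1+s[0]*v1;b=o2+s[1]*v2
    return (a+b)/2,np.linalg.norm(a-b)
def proj(d,P):
    R,t,K,k=cam(d)
    return cv2.projectPoints(np.atleast_2d(P).astype(float),np.array(d["rvec"],float),t,K,k)[0][:,0]
def red(f):
    h=cv2.cvtColor(f,cv2.COLOR_RGB2HSV)
    return (((h[...,0]<8)|(h[...,0]>172))&(h[...,1]>150)&(h[...,2]>80)).astype(np.uint8)
def crop(f,x0,x1,y0,y1,s,name):
    cv2.imwrite(f"pics/{name}.png",cv2.resize(f[y0:y1,x0:x1,::-1],None,fx=s,fy=s,interpolation=cv2.INTER_CUBIC))
E
python3 - <<'E'
from h import *
for n,b in(("side",(280,380,80,210)),("top",(330,450,150,240))):
    d=get_image(n);f=d["frame"];crop(f,*b,4 if n=="side" else 6,n+"z")
    m=red(f);m2=np.zeros_like(m);m2[b[2]:b[3],b[0]:b[1]]=m[b[2]:b[3],b[0]:b[1]]
    ys,xs=np.nonzero(m2);print(n,len(xs),sorted(zip(xs,ys))[:4],sorted(zip(xs,ys))[-4:])
d=get_image("top")
for uv,z in [((354,227),0.005),((366,222),.005),((436,205),.11),((430,190),.1)]: print(uv,onz(d,uv,z))
E
```

```text
side 70 [(np.int64(317), np.int64(111)), (np.int64(317), np.int64(112)), (np.int64(317), np.int64(113)), (np.int64(317), np.int64(114))] [(np.int64(333), np.int64(105)), (np.int64(333), np.int64(106)), (np.int64(333), np.int64(107)), (np.int64(333), np.int64(108))]
top 55 [(np.int64(425), np.int64(191)), (np.int64(425), np.int64(192)), (np.int64(425), np.int64(193)), (np.int64(425), np.int64(194))] [(np.int64(437), np.int64(205)), (np.int64(438), np.int64(203)), (np.int64(438), np.int64(204)), (np.int64(438), np.int64(205))]
(354, 227) [ 0.4455403  -0.04412469  0.005     ]
(366, 222) [ 0.4618184  -0.08588082  0.005     ]
(436, 205) [ 0.5104653  -0.29742576  0.11      ]
(430, 190) [ 0.55948025 -0.28340375  0.1       ]
```

View pics/sidez.png

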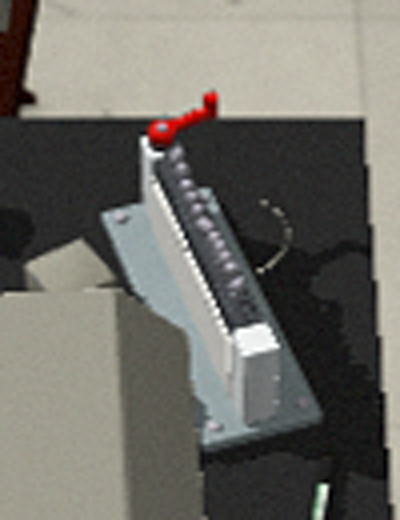

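View pics/topz.png

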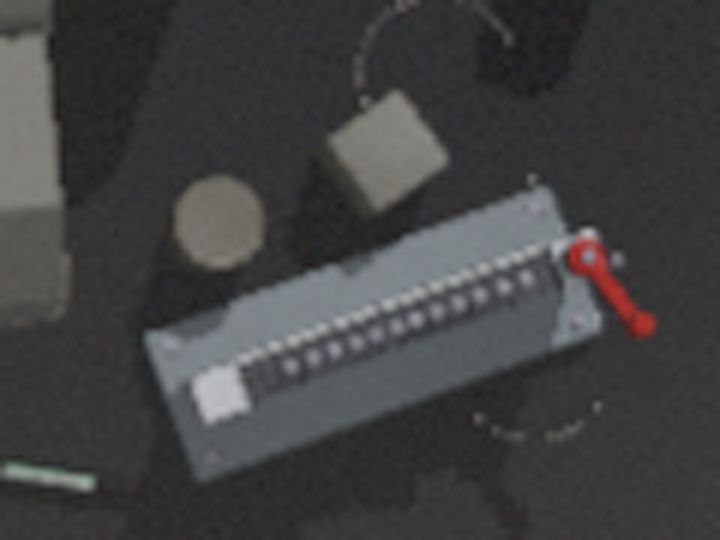

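Side crop: red pivot cap at about (160,132) and knob at (210,102), with the pins running to the left post at (250,340). Top crop: base corners at (145,333), (200,480), (600,325) and (545,185), pivot at (585,257), knob at (645,325). The lever is already part open. Next I'll compute the gauge pose.

```bash
python3 - <<'E'
from h import *
d=get_image("top");s=get_image("side")
T=lambda x,y:((x+.5)/6-.5+330,(y+.5)/6-.5+150)
S=lambda x,y:((x+.5)/4-.5+280,(y+.5)/4-.5+80)
C=[onz(d,T(*c),0.008) for c in[(145,333),(200,480),(600,325),(545,185)]]
for c in C:print(c)
print("cen",np.mean(C,0),[np.linalg.norm(C[i]-C[(i+1)%4]) for i in range(4)])
ax=(C[0]+C[1]-C[2]-C[3]);print("yaw y-axis",np.degrees(np.arctan2(-ax[0],ax[1])))
print("piv",onz(d,T(585,257),.107),tri(d,T(585,257),s,S(160,130)))
print("knob",onz(d,T(645,325),.1155),tri(d,T(645,325),s,S(211,97)))
print("lpost",onz(d,T(220,393),.09), "pinline",onz(d,T(528,278),.1),onz(d,T(291,366),.1))
print(onz(s,S(160,130),.107), onz(s,S(258,337),.09))
E
```

```text
[ 0.5208066  -0.04508353  0.008     ]
[ 0.43610907 -0.07418903  0.008     ]
[ 0.51987953 -0.30691158  0.008     ]
[ 0.60149855 -0.27866429  0.008     ]
cen [ 0.51957344 -0.17621211  0.008     ] [np.float64(0.08955892915214897), np.float64(0.24734040731176027), np.float64(0.08636882121737888), np.float64(0.24712580546071639)]
yaw y-axis 19.42744457306707
piv [ 0.55133595 -0.27166654  0.107     ] (array([ 0.55094242, -0.27249634,  0.10394476]), np.float64(0.0012745418523719652))
knob [ 0.51409092 -0.29934137  0.1155    ] (array([ 0.51337501, -0.3003796 ,  0.11196187]), np.float64(0.0017771219348921095))
lpost [ 0.48369847 -0.07742857  0.09      ] pinline [ 0.54128939 -0.24264891  0.1       ] [ 0.49702375 -0.11445006  0.1       ]
[ 0.5501725  -0.26893745  0.107     ] [ 0.47965801 -0.07784297  0.09      ]
```

```bash
python3 -m jog '[440,-262,0,0,0,-90, 452,-268,0,0,0,-94, 452,-268,0,0,0,-94, 452,-268,0,0,0,-94, 452,-268,0,0,0,-94, 452,-268,0,0,0,-94, 452,-268,0,0,0,-94, 452,-268,0,0,0,-94, 452,-268,0,0,0,-94, 452,-268,0,0,0,-94]' 1 20
python3 -m jog '[0,0,0,0,0,0, 0,0,0,0,0,0]'
python3 - <<'E'
from h import *
s=get_state();print(s['clock'],s['position'],s['ee_rot'],s['qpos'],s['contact_force'])
d=get_image("wrist");cv2.imwrite("pics/w1.png",d["frame"][:,:,::-1])
d=get_image("side");crop(d["frame"],260,420,60,220,4,"s1")
E
```

```text
clock: 1.65
position: [0.5183, -0.1745, 0.2501]
ee_rot: [0.0, 0.577, 0.817, 0.0]
contact_force: [-0.5, -0.6, -1.3]
width: -0.0003
clock: 1.9
position: [0.5165, -0.177, 0.2504]
ee_rot: [-0.0, 0.579, 0.815, -0.0]
contact_force: [0.4, -0.2, -0.2]
width: -0.0006
1.9 [ 0.51648005 -0.17697714  0.2503633 ] [-1.92302168e-05  5.78861187e-01  8.15426054e-01 -2.76510443e-04] [-4.57237023e-01  2.32250782e-01  1.56581894e+00 -5.54049953e-04
  1.34364910e+00 -7.93245669e-01] [ 0.35247059 -0.23927946 -0.24130988]
```

View pics/w1.png

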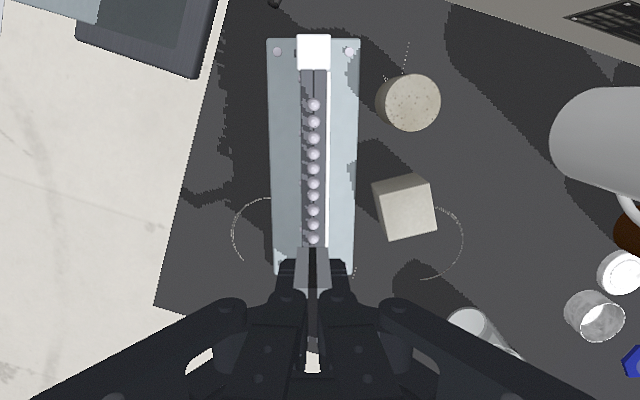

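View pics/s1.png

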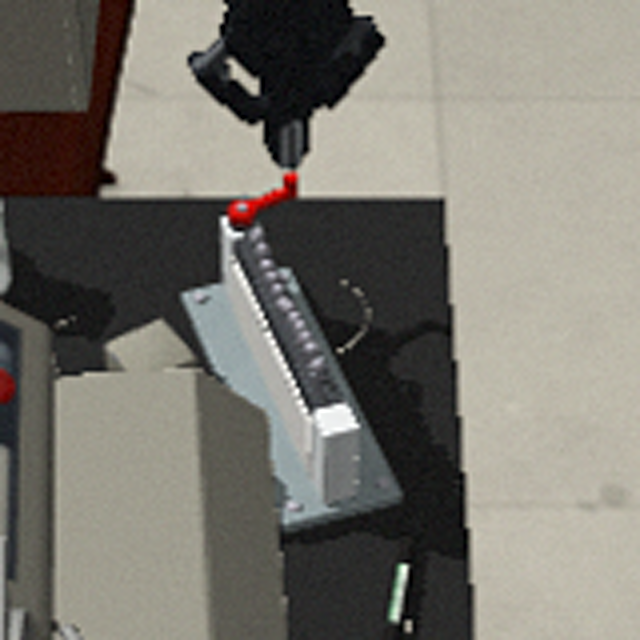

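Wrist view: pin heads run down column ~314 from row 105, the left post top is at about (313,52) and the base's left corners at (267,39) and (360,39). I'll refine the row line with these.

```bash
python3 - <<'E'
from h import *
d=get_image("wrist");f=d["frame"]
crop(f,255,375,25,265,2.4,"w1z")
th=np.radians(19.3);c=np.array([.5175,-.1745])
R=np.array([[np.cos(th),-np.sin(th)],[np.sin(th),np.cos(th)]])
ins=lambda P:R.T@(P[:2]-c)*1000
for n,u,z in[("corner-",(267,39),.008),("corner+",(359.5,38.5),.008),("pin",(314,104.5),.11),("pin",(312.5,239),.11),("post",(298,34),.09),("post",(330,34),.09),("post",(296,69),.09),("post",(331,69),.09)]:
    P=onz(d,u,z);print(n,P,ins(P))
g=cv2.cvtColor(f,cv2.COLOR_RGB2GRAY)
cs=cv2.HoughCircles(cv2.resize(g[90:248,295:333],None,fx=4,fy=4),cv2.HOUGH_GRADIENT,1,40,param1=80,param2=12,minRadius=16,maxRadius=34)
if cs is not None:
  for x,y,r in sorted(cs[0].tolist(),key=lambda a:a[1]): print(round(x/4+295-.4,1),round(y/4+90-.4,1),r/4)
E
```

```text
corner- [ 0.43418657 -0.07237165  0.008     ] [-44.87640463 123.92512458]
corner+ [ 0.51809685 -0.04260257  0.008     ] [ 44.1573057 124.2876517]
pin [ 0.49587588 -0.11289432  0.11      ] [-4.72987203e-02  6.52905824e+01]
pin [ 0.52966892 -0.21289521  0.11      ] [ -1.20512814 -40.25943791]
post [ 0.46800565 -0.06912883  0.09      ] [-11.88613005 115.80800633]
post [ 0.49048323 -0.06127995  0.09      ] [ 11.92240292 115.78662019]
post [ 0.47448994 -0.093091    0.09      ] [-13.68609191  91.04933283]
post [ 0.49966556 -0.08430027  0.09      ] [12.98014257 91.0251268 ]
313.0 105.0 5.800000190734863
313.2 121.7 5.425000190734863
313.5 138.2 5.199999809265137
313.5 151.7 7.150000095367432
313.2 168.2 5.425000190734863
312.5 182.2 6.199999809265137
312.5 194.2 5.974999904632568
312.5 209.5 5.75
312.2 223.5 5.974999904632568
312.7 238.2 5.25
```

View pics/w1z.png

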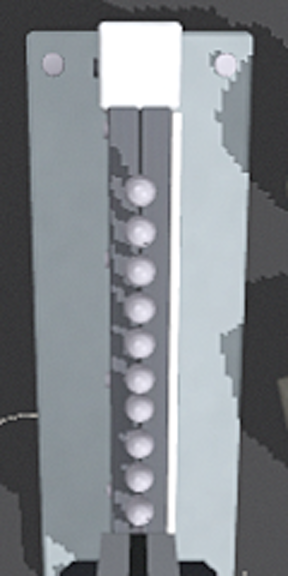

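```bash
python3 - <<'E'
from h import *
for i in range(2):
    s=get_state();print(s['clock'],s['position'],s['ee_rot'])
    get_image("top")
E
python3 -m jog '[61,1,40,0,0,0, 61,1,80,0,0,0, 61,1,80,0,0,0,61,1,80,0,0,0]'
```

```text
2.05 [ 0.51672522 -0.17681602  0.25043625] [ 1.00805121e-04  5.78656200e-01  8.15571567e-01 -1.00632526e-04]
2.1 [ 0.51684587 -0.17669166  0.25044186] [ 1.28931270e-04  5.78537785e-01  8.15655571e-01 -5.88299439e-05]
clock: 2.65
position: [0.4994, -0.1192, 0.1718]
ee_rot: [0.002, 0.578, 0.816, 0.0]
contact_force: [0.6, -0.2, 1.3]
width: 0.0002
```

```bash
python3 -m jog '[0,0,0,0,0,0, 0,0,15,0,0,0, 0,0,30,0,0,0, 0,0,40,0,0,0, 0,0,48,0,0,0, 0,0,50,0,0,0]'
python3 -m jog '[0,0,2,0,0,0, 0,0,3,0,0,0, 0,0,4,0,0,0]'
```

```text
clock: 3.4
position: [0.4974, -0.118, 0.1197]
ee_rot: [-0.001, 0.578, 0.816, -0.0]
contact_force: [-2.0, 0.6, 2.9]
width: -0.0
clock: 3.78
position: [0.4979, -0.1181, 0.1166]
ee_rot: [0.0, 0.578, 0.816, 0.0]
contact_force: [-3.0, 0.8, 8.9]
width: -0.0003
```

```bash
R='[0,0,-30,0,0,0, 0,0,-55,0,0,0, -24,0,-55,0,0,0, -24,0,-55,0,0,0, -24,0,-40,0,0,0, -24,0,-25,0,0,0, -24,0,-12,0,0,0, -24,0,-4,0,0,0, -24,0,-1,0,0,0, -24,0,0,0,0,0]'
python3 -m jog '[0,0,-30,0,0,0, 0,0,-55,0,0,0, -24,0,-55,0,0,0, -24,0,-55,0,0,0, -24,0,-40,0,0,0, -24,0,-25,0,0,0, -24,0,-12,0,0,0, -24,0,-4,0,0,0, -24,0,-1,0,0,0, -24,0,0,0,0,0]'
python3 - <<'E'
from h import *
d=get_image("wrist");cv2.imwrite("pics/w2.png",d["frame"][:,:,::-1])
s=get_state();print(s['position'],s['contact_force'])
E
```

```text
clock: 5.03
position: [0.5053, -0.1403, 0.1166]
ee_rot: [-0.001, 0.578, 0.816, -0.0]
contact_force: [-4.3, 1.2, 8.7]
width: 0.0001
[ 0.50524982 -0.14027744  0.11673023] [-3.45904539  1.0385019   4.47918971]
```

View pics/w2.png

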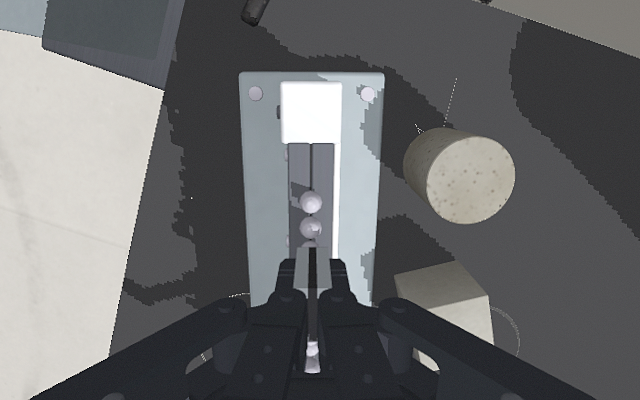

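Wrist view: pins 1–2 at (311,202) and (311,228) sit low and no higher pins show beyond the tip. The tool centre is at column ~313, about 1 mm off the row, which agrees with the small side force. I'll shift by -1 mm and continue.

```bash
python3 -m jog '[0,0,-30,0,0,0, 0,0,-55,0,0,0, -24,-1.5,-55,0,0,0, -24,-1.5,-55,0,0,0, -24,-1.5,-40,0,0,0, -24,-1.5,-25,0,0,0, -24,-1.5,-12,0,0,0, -24,-1.5,-4,0,0,0, -24,-1.5,-1,0,0,0, -24,-1.5,0.5,0,0,0]'
```

```text
clock: 6.32
position: [0.5119, -0.1634, 0.1165]
ee_rot: [-0.001, 0.578, 0.816, -0.0]
contact_force: [-4.5, 2.4, 11.9]
width: -0.0
```

```bash
python3 -m jog '[0,0,-30,0,0,0, 0,0,-55,0,0,0, -24,0,-55,0,0,0, -24,0,-55,0,0,0, -24,0,-55,0,0,0]'
python3 - <<'E'
from h import *
d=get_image("wrist");cv2.imwrite("pics/w3.png",d["frame"][:,:,::-1])
s=get_state();print(s['position'],s['contact_force'])
c=np.array([.5173,-.1747]);th=np.radians(19.26)
R=np.array([[np.cos(th),-np.sin(th)],[np.sin(th),np.cos(th)]])
print(R.T@(s['position'][:2]-c)*1000)
for u in[(0,0)]:pass
E
```

```text
clock: 6.95
position: [0.5198, -0.1865, 0.1695]
ee_rot: [-0.001, 0.578, 0.816, -0.0]
contact_force: [1.0, -0.4, -0.7]
width: -0.0003
[ 0.51978132 -0.18625818  0.16957371] [ 0.00595522 -0.07390084  0.14849474]
[ -1.47008876 -11.72976604]
```

View pics/w3.png

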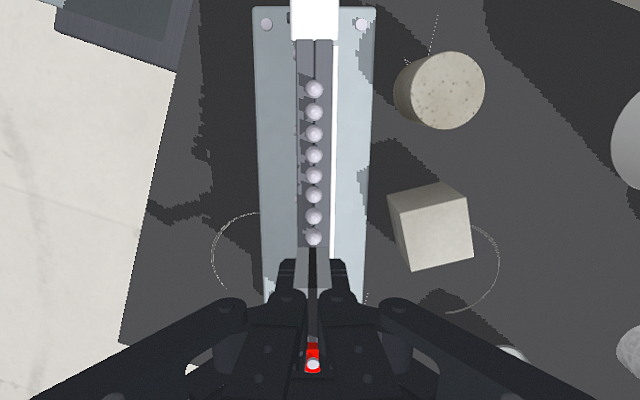

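Wrist view: eight pins centred on column 313, rows 90–238. The ones already pressed look even. Continuing with pins 7–8.

```bash
python3 -m jog '[0,0,15,0,0,0, 0,0,30,0,0,0, 0,0,43,0,0,0, 0,0,51,0,0,0, 0,0,54,0,0,0, 0,0,55,0,0,0]'
python3 -m jog '[0,0,-30,0,0,0, 0,0,-55,0,0,0, -24,0,-55,0,0,0, -24,0,-55,0,0,0, -24,0,-40,0,0,0, -24,0,-25,0,0,0, -24,0,-12,0,0,0, -24,0,-4,0,0,0, -24,0,-1,0,0,0, -24,0,0.5,0,0,0]'
```

```text
clock: 7.75
position: [0.5199, -0.1861, 0.1166]
ee_rot: [-0.001, 0.578, 0.816, -0.0]
contact_force: [-3.5, 2.0, 9.9]
width: 0.0001
clock: 9.0
position: [0.5278, -0.2086, 0.1165]
ee_rot: [-0.001, 0.578, 0.816, -0.0]
contact_force: [-4.7, 2.0, 15.2]
width: -0.0002
```

```bash
python3 -m jog '[0,0,-30,0,0,0, 0,0,-55,0,0,0, -24,0,-55,0,0,0, -24,0,-55,0,0,0, -24,0,-40,0,0,0, -24,0,-25,0,0,0, -24,0,-12,0,0,0, -24,0,-4,0,0,0, -24,0,-1,0,0,0, -24,0,0,0,0,0]'
python3 -m jog '[0,0,-30,0,0,0, 0,0,-70,0,0,0, 0,0,-110,0,0,0,-50,0,-130,0,0,0,-50,0,-130,0,0,0,-50,0,-130,0,0,0]'
python3 - <<'E'
from h import *
d=get_image("wrist");cv2.imwrite("pics/w4.png",d["frame"][:,:,::-1])
d=get_image("side");crop(d["frame"],300,380,80,180,6,"s4")
s=get_state();print(s['clock'],s['position'],s['contact_force'])
E
```

```text
clock: 10.25
position: [0.5356, -0.2311, 0.1165]
ee_rot: [-0.001, 0.578, 0.816, -0.0]
contact_force: [-4.8, 3.1, 14.1]
width: -0.0001
clock: 11.0
position: [0.5527, -0.2786, 0.2446]
ee_rot: [-0.001, 0.578, 0.816, 0.0]
contact_force: [-0.4, -0.5, -0.6]
width: 0.0001
11.1 [ 0.5523795  -0.27792013  0.2442829 ] [-0.31052738 -0.33698435  0.33493893]
```

View pics/w4.png

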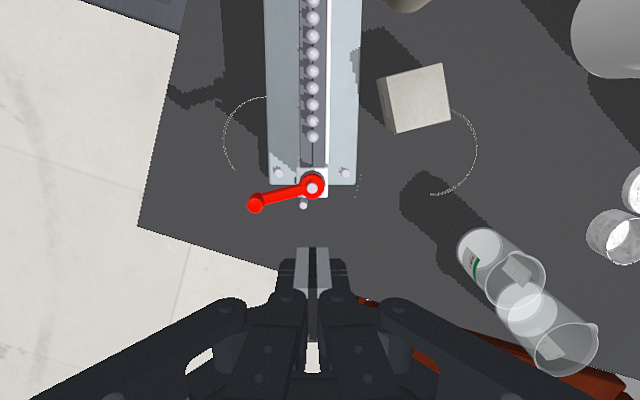

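View pics/s4.png

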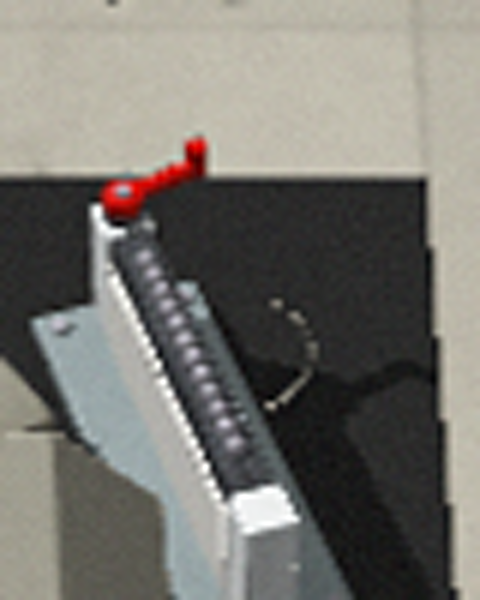

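```bash
python3 - <<'E'
from h import *
d=get_image("wrist");f=d["frame"];g=cv2.cvtColor(f,cv2.COLOR_RGB2GRAY)
cs=cv2.HoughCircles(cv2.resize(g[0:148,293:333],None,fx=4,fy=4),cv2.HOUGH_GRADIENT,1,40,param1=80,param2=12,minRadius=18,maxRadius=34)
m=[(x/4+293-.4,y/4-.4,r/4) for x,y,r in sorted(cs[0].tolist(),key=lambda a:-a[1])]
c=np.array([.5173,-.1747]);th=np.radians(19.26)
R=np.array([[np.cos(th),-np.sin(th)],[np.sin(th),np.cos(th)]])
for i,a in enumerate(m):
    q=R.T@(onz(d,a[:2],.096)[:2]-c)*1000
    print(np.round(a,1),12-i,np.round(q,1))
o,_=ray(d,(0,0));print("cam",o)
f2=f.copy();f2[200:]=0;ys,xs=np.nonzero(red(f2));
# pivot, knob
for n,u,z in(("piv",(312,187),.107),("knob",(255,205),.1155)):
    P=onz(d,u,z);print(n,P,R.T@(P[:2]-c)*1000)
crop(f,230,370,0,230,2.5,"w4z")
E
```

```text
[312.7 138.2   5.1] 12 [ -0.6 -66.8]
[313.2 120.7   6.6] 11 [ -0.2 -53.6]
[313.  105.    6.7] 10 [ -0.5 -42. ]
[312.7  89.7   5.8] 9 [ -0.7 -31. ]
[312.2  71.    5.8] 8 [ -1.1 -17.8]
[313.7  55.5   5.6] 7 [-0.  -7.2]
[311.5  37.7   7.2] 6 [-1.7  4.8]
[311.7  20.    7.5] 5 [-1.5 16.5]
[314.2   1.2   6.2] 4 [ 0.2 28.6]
cam [ 0.52814405 -0.20764144  0.36787323]
piv [ 0.55016413 -0.27186884  0.107     ] [  -1.02689141 -102.57085761]
knob [ 0.51358099 -0.29726499  0.1155    ] [ -43.9395899  -114.47846881]
```

View pics/w4z.png

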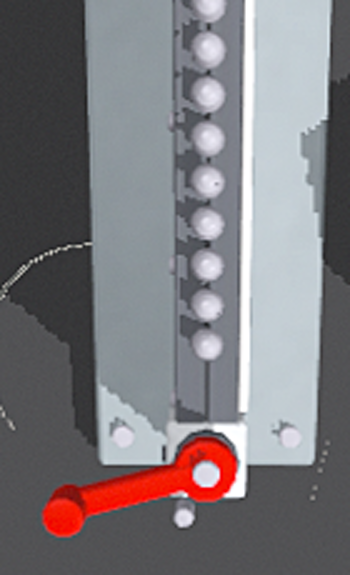

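All 12 pins are seated. Head positions match the 96 mm plane at the 12 mm pitch, and the tip bottomed out at 97.5 mm on every pair. The lever is still open at about 15°. Next I'll bring the closed tips down on the pin side of the lever.

```bash
python3 -m jog '[21,-44,0,0,0,0, 21,-44,0,0,0,0, 21,-44,40,0,0,0, 21,-44,80,0,0,0, 21,-44,110,0,0,0, 21,-44,125,0,0,0, 21,-44,125,0,0,0, 21,-44,125,0,0,0]'
python3 - <<'E'
from h import *
s=get_state();c=np.array([.5173,-.1747]);th=np.radians(19.26)
R=np.array([[np.cos(th),-np.sin(th)],[np.sin(th),np.cos(th)]])
print(R.T@(s['position'][:2]-c)*1000,s['position'][2],s['contact_force'])
d=get_image("side");crop(d["frame"],280,380,60,180,5,"s5")
d=get_image("wrist");cv2.imwrite("pics/w5.png",d["frame"][:,:,::-1])
E
```

```text
clock: 12.15
position: [0.5056, -0.2743, 0.1215]
ee_rot: [0.001, 0.578, 0.816, -0.0]
contact_force: [0.5, -0.1, 0.7]
width: 0.0
[-43.90239924 -90.16566717] 0.12151447043834669 [ 0.46269898 -0.06768392  0.67347235]
```

View pics/s5.png

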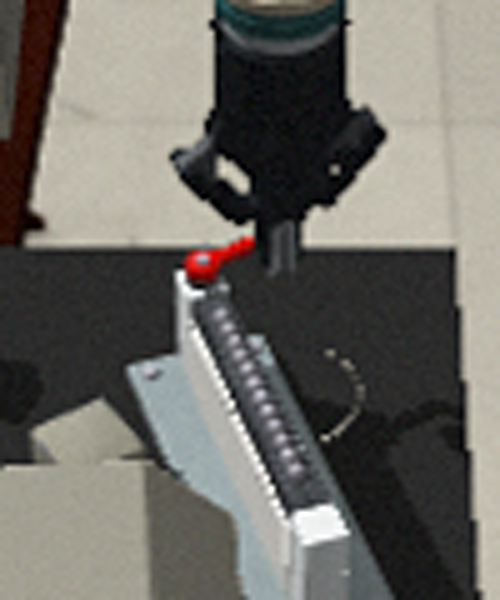

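View pics/w5.png

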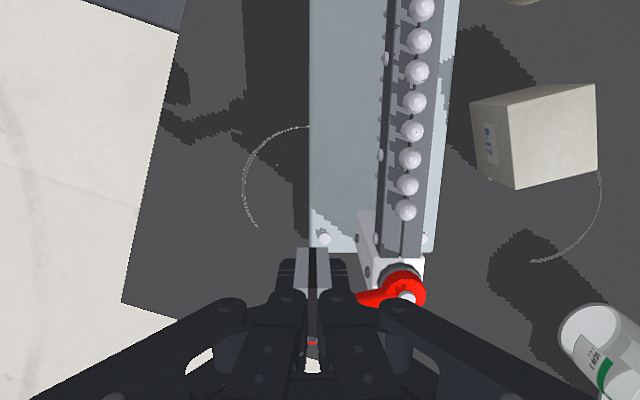

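The side and wrist views show the tips in front of the bar on the pin side of the lever, with the knob just behind them and nothing touching. Now I'll sweep round the arc.

```bash
python3 -m jog '[-5,0,2,0,0,0, -8.5,0,2,0,0,0, -13,1.5,2,0,0,0, -18,3,2,0,0,0, -22.5,5,2,0,0,0, -27,9,2,0,0,0, -31.5,13.5,2,0,0,0, -34,18,2,0,0,0, -36.5,22,2,0,0,0, -36.5,22,2,0,0,0]'
python3 - <<'E'
from h import *
s=get_state();c=np.array([.5173,-.1747]);th=np.radians(19.26)
R=np.array([[np.cos(th),-np.sin(th)],[np.sin(th),np.cos(th)]])
print(R.T@(s['position'][:2]-c)*1000,s['position'][2],s['contact_force'])
d=get_image("side");crop(d["frame"],280,380,60,180,5,"s6")
d=get_image("wrist");cv2.imwrite("pics/w6.png",d["frame"][:,:,::-1])
E
```

```text
clock: 13.5
position: [0.5384, -0.3009, 0.1183]
ee_rot: [0.001, 0.578, 0.816, 0.0]
contact_force: [-0.5, 0.5, 0.7]
width: -0.0004
[ -21.68728378 -126.10199548] 0.11831823312385516 [-0.48706714  0.47191308  0.69222211]
```

View pics/s6.png

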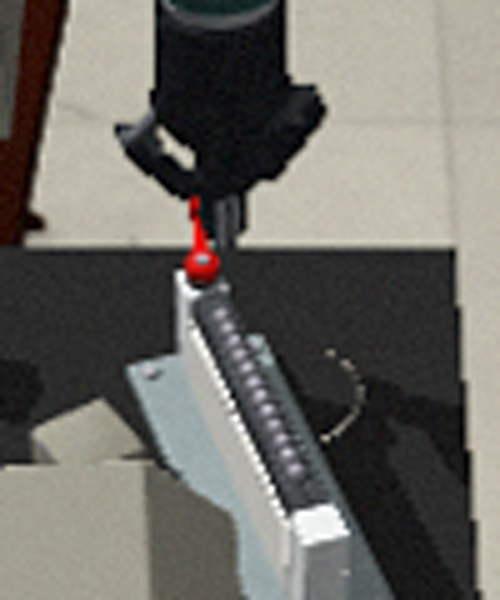

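View pics/w6.png

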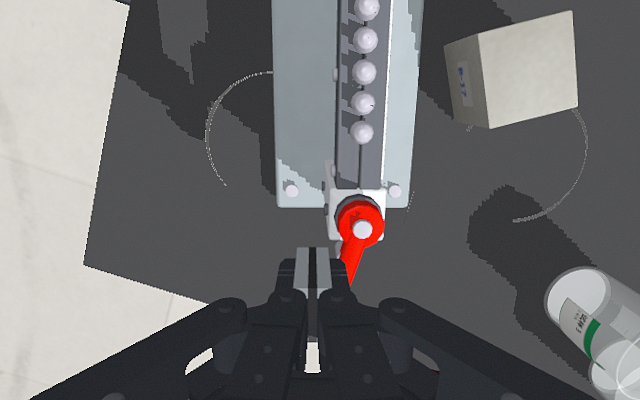

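The side and wrist views show the lever swung most of the way, with its arm running from (362,230) to (350,280) against the tips. I'll finish gently while watching the force.

```bash
python3 -m jog '[-1,2,0,0,0,0, -2,4,0,0,0,0, -2,6,0,0,0,0, -2,7,0,0,0,0]'
python3 -m jog '[0,1,0,0,0,0, 0,2,0,0,0,0, 0,2,0,0,0,0]'
python3 - <<'E'
from h import *
d=get_image("side");crop(d["frame"],280,380,60,180,5,"s7")
d=get_image("wrist");cv2.imwrite("pics/w7.png",d["frame"][:,:,::-1])
E
```

```text
clock: 14.1
position: [0.5449, -0.3006, 0.1183]
ee_rot: [0.0, 0.578, 0.816, -0.0]
contact_force: [-1.6, -0.6, 0.5]
width: 0.0002
clock: 14.48
position: [0.5469, -0.3001, 0.1184]
ee_rot: [0.0, 0.578, 0.816, -0.0]
contact_force: [-1.0, -1.0, -0.1]
width: -0.0
```

View pics/w7.png

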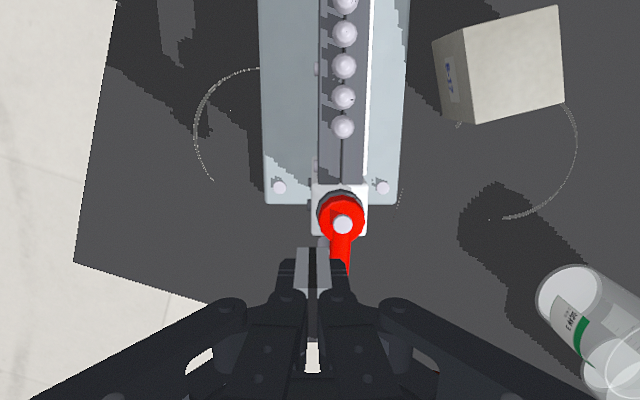

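Wrist view: the arm is nearly in line, at column 341 beneath the pivot at (342,224). I'll press on until the stop answers.

```bash
python3 -m jog '[0,1,0,0,0,0, 0,1,0,0,0,0]'
python3 -m jog '[0,1,0,0,0,0, 0,1,0,0,0,0]'
```

```text
clock: 14.82
position: [0.5476, -0.2996, 0.1183]
ee_rot: [0.0, 0.578, 0.816, -0.0]
contact_force: [-0.0, -1.7, 0.3]
width: -0.0002
clock: 15.08
position: [0.548, -0.2994, 0.1183]
ee_rot: [-0.0, 0.578, 0.816, -0.001]
contact_force: [-3.1, -2.6, 0.5]
width: -0.0001
```

Force has risen to about 4 N at the stop. Backing off, lifting clear and checking.

```bash
python3 -m jog '[0,-8,0,0,0,0, 0,-15,0,0,0,0, 0,-15,-40,0,0,0, 0,-15,-90,0,0,0, 0,-15,-140,0,0,0, -60,-15,-150,0,0,0, -60,-15,-150,0,0,0, -60,-15,-150,0,0,0]'
python3 - <<'E'
from h import *
d=get_image("wrist");f=d["frame"];cv2.imwrite("pics/w8.png",f[:,:,::-1])
m=red(f);m[230:]=0;ys,xs=np.nonzero(m);print("red",xs.min(),xs.max(),ys.min(),ys.max())
d=get_image("side");crop(d["frame"],280,380,60,180,5,"s8")
d=get_image("top");crop(d["frame"],330,450,150,240,6,"t8")
print(get_state()['clock'],get_state()['contact_force'])
E
```

```text
clock: 16.08
position: [0.5536, -0.3601, 0.2674]
ee_rot: [-0.001, 0.578, 0.816, 0.001]
contact_force: [-0.1, 0.5, 1.4]
width: -0.0003
red 333 357 71 151
16.225 [ 0.40382649 -0.55506095  0.07896859]
```

View pics/w8.png

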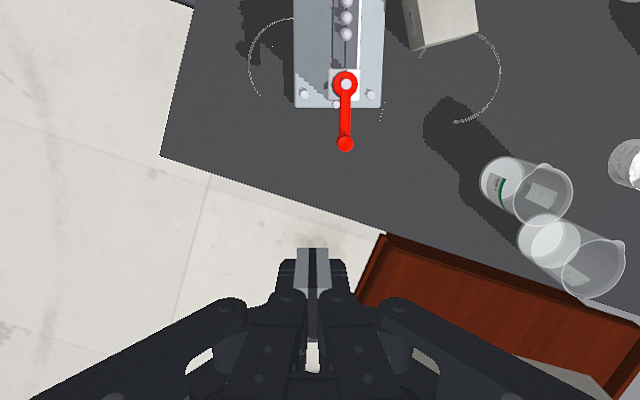

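View pics/s8.png

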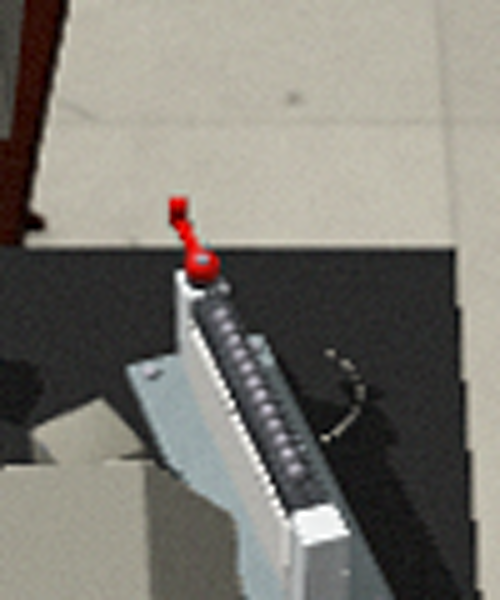

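View pics/t8.png

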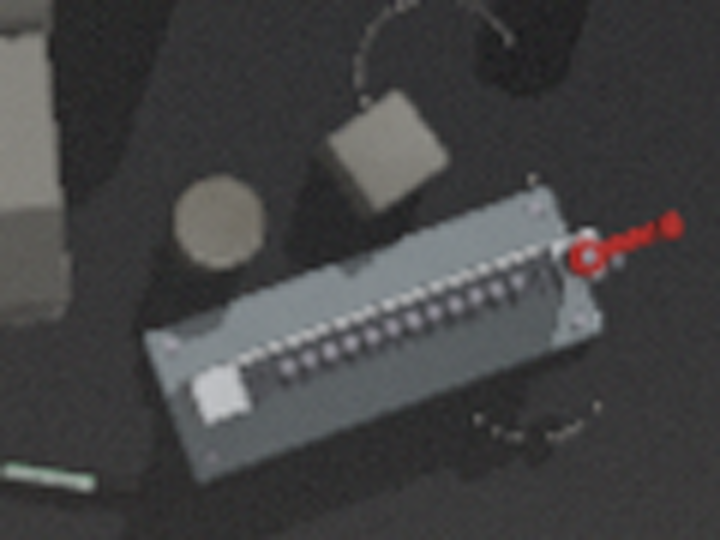

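The lever lies in line with the bar: wrist (345,84) to (345,143). The gauge has not visibly moved in the top view. One more wrist look over pins 1–8 and a lever angle check before handing in.

```bash
python3 - <<'E'
from h import *
d=get_image("wrist");a=onz(d,(345,84),.107);b=onz(d,(345,143),.1155)
v=b-a;print("lever deg from -x world",np.degrees(np.arctan2(v[1],v[0]))-180-19.26+360, np.linalg.norm(v))
E
python3 -m jog '[60,5,0,0,0,0, 120,10,0,0,0,0, 180,14,0,0,0,0, 180,14,0,0,0,0, 180,14,0,0,0,0, 180,14,0,0,0,0]'
python3 - <<'E'
from h import *
d=get_image("wrist");f=d["frame"];g=cv2.cvtColor(f,cv2.COLOR_RGB2GRAY)
cv2.imwrite("pics/w9.png",f[:,:,::-1])
c=np.array([.5173,-.1747]);th=np.radians(19.26)
R=np.array([[np.cos(th),-np.sin(th)],[np.sin(th),np.cos(th)]])
cs=cv2.HoughCircles(cv2.resize(g[80:248,290:336],None,fx=4,fy=4),cv2.HOUGH_GRADIENT,1,40,param1=80,param2=12,minRadius=16,maxRadius=30)
for x,y,r in sorted(cs[0].tolist(),key=lambda a:a[1]):
    u=(x/4+290-.4,y/4+80-.4);print(np.round(u,1),r/4,np.round(R.T@(onz(d,u,.096)[:2]-c)*1000,1))
print("cam y local",R.T@(ray(d,(0,0))[0][:2]-c))
E
```

```text
lever deg from -x world 90.60799069648465 0.0451471546966425
clock: 17.02
position: [0.5081, -0.1872, 0.2683]
ee_rot: [0.0, 0.578, 0.816, -0.0]
contact_force: [1.2, 0.2, -0.4]
width: -0.0003
[326.5  94.5] 6.150000095367432 [-1.2 65.5]
[326.2 109.5] 6.150000095367432 [-1.2 53.6]
[326.7 123.7] 5.599999904632568 [-0.7 42.2]
[324.7 137.7] 7.074999809265137 [-2.2 30.7]
[326.5 152.5] 5.25 [-0.6 18.3]
[326.5 166.5] 6.199999809265137 [-0.4  6.3]
[325.7 180.7] 4.849999904632568 [-0.9 -6.2]
[325.2 193. ] 5.5 [ -1.2 -17.2]
[324.7 205. ] 6.5 [ -1.5 -28.2]
[326.  218.7] 5.949999809265137 [ -0.2 -41.1]
[325.5 231.5] 6.199999809265137 [ -0.5 -53.4]
[324.5 242.5] 4.775000095367432 [ -1.3 -64.1]
cam y local [-0.01258346  0.06591838]
```

View pics/w9.png

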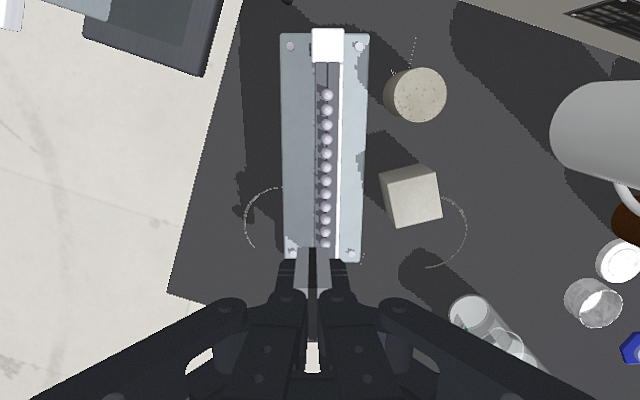

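All 12 heads sit evenly at the seated plane: row spacing is 12 mm, with residuals of about 2 mm or less. The lever is at about 90°, nothing is touching, and the core and cube stand where they were. Handing in.

```bash
python3 -m jog '[0,0,0,0,0,0,0,0,0,0,0,0]'; python3 -c "
from rig import *
print(sign_off())"
```

```text
clock: 17.32
position: [0.5077, -0.1869, 0.268]
ee_rot: [-0.0, 0.578, 0.816, -0.0]
contact_force: [-0.5, -0.8, -0.1]
width: 0.0001
the job is handed in; nothing more can be done
None
```

I pressed all 12 pins down two at a time with closed fingertips, then swung the lock lever round to its stop. I lifted clear and handed in at 17.3 s; no verdict was reported.

- **Pins:** the tips bottomed at about 97.5 mm on every pair, with 9–15 N down. In the last wrist view all 12 heads sit at the seated positions, within about 2 mm of the 12 mm pitch. That image check is only about as fine as the 2 mm limit, so the bottoming height and force are the firmer evidence.
- **Lever:** it measures about 90° (90.6° from the wrist view), and resistance rose to about 4 N at the stop.
- **Gauge and bench:** the gauge has not visibly moved, and neither have the stone core or mortar cube. I did not measure the brush, tin and pen again, but the arm did not go near them.
- **Side force:** the force reading showed up to about 5 N sideways while pressing, around the level at which the gauge slides. Its cause wasn't settled. Shifting the tips 1.5 mm towards the row's centre line did not reduce it.

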